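Gauge the mould bar against the flip stop

ROBOT

A 6-joint arm with a two-finger parallel gripper is mounted at the origin on the work surface. World frame = base frame: x ahead of the robot, y to its left, z up, the work surface at z = 0. Lengths are in m, angles in rad, forces in N, time in s.
With the tool pointing down it reaches from about 0.4 to 0.825 m from the base axis. Payload 7 kg.
Tool frame: the origin (TCP) lies between the finger pads; the fingertips stand 11 mm ahead of it and the grasp point (between the pads) lies 8 mm behind it (arm.tip_reach is the distance from the TCP to the fingertips, in m); z points along the fingers, y is the line along which they close (so a half turn about z gives the same grasp; the last joint's range is limited). The gripper opens to 88 mm and grips with 3 to 60 N. Pads are 19 mm wide; open, the fingers measure 130 mm over their backs; the gripper's body (78 mm by 193 mm) begins 47 mm behind the grasp point.
Start: joints at [-0.862, 0.359, 0.012, 0, -1.224, -0.288], TCP at [0.276, -0.616, 0.238] pointing down, gripper open.
Joint ranges: [-3.07, 3.07], [-1.43, 2.12], [-1.02, 1.25], [-3.03, 1.67], [-3.05, -0], [-3.03, 3.03]. Speed limits (rad/s): [2.39, 2.39, 3.01, 3.14, 3.14, 3.14].

INTERFACE

Orientations are given as a unit quaternion [w, x, y, z].
In Python, from bench import arm gives the robot as it stands.
- The arm moves only by the shell command python3 -m jog 'ROWS' [FORCE]. ROWS is JSON, a list of rows, each a list of 3 entries, a list of its own where there are three numbers: the turn, a rotation vector about the world's x, y, z in units of 8 degrees (1.0 is 8 degrees), then the shift along the world's x, y, z in units of 60 mm (1.0 is 60 mm), then the finger opening in mm, from 0 to 87.6. A call has 1 to 5 rows; each row is the pose to reach, as a shift and turn from the pose commanded when the call began; what a row does not reach only later rows make up. A row lasts 1/8 s, in which the tool goes at most 62.5 mm and 10.7 degrees, less where a joint would pass 70% of its speed; a pose out of reach is approached as far as the arm can. A call with a gripper value outside its range is refused whole. The fingers move at their own pace and stop on an object; FORCE is the grip in N (left out, the last holds). Time passes only in rows, so rows that repeat a pose let the fingers close. It gives the time, the measured TCP pose, the force, the opening and the grip force at its end, in the units of the state.
- arm.get_state(): the state, without advancing time (a new reading comes with each control period).
- arm.grab_frame(name): name is "side" or "top"; returns a dict with "frame" (420x560x3 uint8, red, green, blue), "fx", "fy", "cx", "cy" (pixels), "R" (3x3) and "t" (3): a world point X has camera coordinates R X + t. Camera axes: x right, y down, z forward; pixel columns grow to the right and rows downward; lengths in m; the calibration is good to about 2 mm. A picture is of the moment at which its call begins. There is no depth.
- arm.hand_in(): hands the job in; it is judged then, once.
The state is a dict: "time": time; "qpos": joint angles; "dq": joint speeds; "effort": joint torques, N m; "eef_pos": TCP position; "orientation": TCP orientation; "ft_force": force on the tool from outside, world axes, zero at the start; "moment": the same for the moment, N m; "opening": finger opening in m; "grip_force": force on a finger pad.
Only numpy, scipy, OpenCV 4.12 (cv2) and the standard library are available. Lean on these libraries where they do the work, as an engineer would, in place of code of your own. Each camera call takes 0.05 s, during which the arm holds its last target. There are 200 camera calls.

TASK

Set the wooden mould bar to length at the gauging fence: flip the orange stop down flat onto the fence, then bring the bar flush along the fence and gently butt its end against the brass adjuster screw of the stop, holding it lightly there for a moment. Let go of the bar, then flip the stop all the way up again so that the bar lies free, still flush and where the stop set it. Do not force the stop, and leave the tray, buns, scraper and bowl alone.

Things in the scene. Friction and masses are not known exactly. Their poses are not given: they have to be found in the camera images.
- jig: Fixed gauging board on the steel table: white bed plate 230 (x) x 420 (y) x 8 mm with an aluminium fence. Origin: on the table, in the middle of the plate's length (y), 130 mm from its near (-x) edge. The fence runs along the board's y; its working face looks to -x and lies 30 mm to +x of the origin; it is 24 mm thick, 400 mm long, its top 34 mm above the table (26 mm above the bed).
- stop: Fixed dark steel carriage of the flip stop, 30 x 50 mm, behind the fence (its ears rise to 53 mm above the table), carrying the leaf and its screw. Axes as the board's. Origin: at table height (z = 0), in the plane of the fence's face, in the middle (along y) of the leaf. Its place along the fence varies.
- leaf (a joint): Hinge angle of the orange stop leaf, rad: 0 = down, flat on the fence (end of travel); grows as it flips up and back over the fence, to 1.85 (end of travel; at 1.57 it stands upright). Stiff friction hinge (0.16 N m): it stays where it is left, so take it all the way by hand.
- leaf_hinge (a point): Point on the hinge axis, in the middle of the leaf; the axis is parallel to the fence (board y). It is 45 mm above the table, 40 mm to +x of the fence's face. Leaf: 24 mm wide (y), 8 mm thick, 70 mm from axis to front end. When down its top is 44 mm above the table and its front end, with a hanging nose 18 x 24 mm whose foot is 12 mm above the table, reaches 30 mm in front of the fence's face.
- leaf_tab (a point): Grip point in the middle of the leaf's black finger tab, 12 mm wide (y), 8 mm thick, 50 mm long, which rises from the leaf's front end forward and up at 45 degrees (when down). 92 mm from the hinge axis; when down 64 mm above the table and 50 mm in front of the fence's face. The tab's tip is about 15 mm further out. Pinched along y from above, it turns between the pads.
- leaf_nose (a point): Where the brass adjuster screw (12 mm diameter, flat end, called screw_tip) comes out of the nose's -y side face, 12 mm to -y of the leaf's middle; when down 22 mm above the table, 21 mm in front of the fence's face. It stands out 4 to 18 mm from this face: its setting is not measured, feel for it. It does not give; more than 12 N from the bar damages the stop.
- mould: Loose wooden mould bar, 80 (x) x 140 (y) x 20 mm, about 0.25 to 0.5 kg, lying on the bed on the -y side of the stop. Origin: centre of its underside; y along its length. Flush on the fence its y is parallel to the board's y and its origin is 40 mm in front of the fence's face.
- mould_end (a point): Centre of the bar's +y end face (70 mm from its origin, 12 mm above its underside): the end that goes against the screw.
- mould_grip (a point): Grip point in the dark wooden grip block on top of the bar's middle: block 22 (x) x 30 (y) mm, from 20 to 60 mm above the bar's underside; the point is 48 mm above it. Pinched across x, the bar cannot rock while it is pushed to the fence.
- tray: Fixed aluminium tray, 260 x 200 x 22 mm, to the robot's left. Leave alone. Origin: centre of underside.
- bun1: Loose dark pastry on the tray, 46 mm diameter, 36 mm high. Leave alone.
- bun2: Loose dark pastry on the tray, like bun1. Leave alone.
- scraper: Loose bench scraper, steel blade 110 x 85 mm with an orange handle 22 x 100 x 20 mm, to the robot's right. Leave alone.
- bowl: Loose steel bowl, 120 mm across, 50 mm high, to the right of the board. Leave alone.
Things that resemble listed ones, but are neither listed nor needed, are in the scene too. There is more than one size of the mould; the job needs the largest.

How it is judged:
On the way, in this order (a step that is already met when the one before it is completed fails the run):
1. the stop leaf is flipped down flat on the fence (within 0.05 rad) (value of joint leaf below 0.05 rad), for 0.2 s.
2. with the leaf down, the bar is flush along the fence (within 2 mm, 0.03 rad) and pressed against the stop with more than 1 N for 0.2 s (value of joint leaf below 0.05 rad and contact force between mould and stop above 1 N and x of mould in the frame of jig above -0.012 m and angle between the y axis of mould and the y axis of jig, either way round below 0.03 rad), for 0.2 s.
3. the bar is let go and then the leaf is flipped up (beyond 1.3 rad) (value of joint leaf above 1.3 rad and contact force between mould and the fingers below 0.1 N), for 0.2 s.
At the end, for the whole second after the job is handed in: The leaf is up beyond 1.3 rad; the bar lies still and flat on the bed, flush with the fence (within 2 mm and 0.03 rad), its end within 2.5 mm of the plane of the adjuster screw's end, measured along the fence; nothing touched by the robot (value of joint leaf above 1.3 rad and linear speed of mould below 0.01 m/s and x of mould in the frame of jig above -0.012 m and angle between the y axis of mould and the y axis of jig, either way round below 0.03 rad and height (world z) of mould below 0.01 m and y of mould_end in the frame of screw_tip between -0.0025 and 0.0015 m).
It fails at once if the bar presses on the stop with more than 12 N (contact force between mould and stop above 12 N).
It fails at once if a bun, the scraper or the bowl is moved by more than 15 mm (distance of any of bun1, bun2, scraper, bowl from where it was at the start of the episode above 0.015 m).
It also fails if it takes over 72 s, if anything falls off the work surface, if the arm or the gripper's body presses on something with over 40 N, if the wrist force passes 120 N, or if a joint passes its speed limit or range.

## Working session

There is one attempt and no reset: what is moved stays moved. The work goes in short steps, Python scripts to look and compute and a shell command to move; the robot and the scene stay as the last step left them, time stands still between calls to the robot, and variables do not carry over. Pictures are saved under pics/ and viewed, at most 10 in all, crops included, and the job is handed in when it is done.

```bash
mkdir -p pics; ls; python3 - <<'E'
from bench import arm
import cv2,numpy as np,json
s=arm.get_state();print(s)
for n in("top","side"):
    f=arm.grab_frame(n);cv2.imwrite(f"pics/{n}0.png",f["frame"][:,:,::-1])
    np.savez(f"pics/{n}0.npz",**f)
    print(n,f["fx"],f["fy"],f["cx"],f["cy"],np.round(f["R"],3).tolist(),f["t"])
E
```

```text
pics
{'time': 0.0, 'qpos': array([-8.61904150e-01,  3.59367144e-01,  1.10826341e-02, -3.44478807e-04,
       -1.22406691e+00, -2.88111983e-01]), 'dq': array([-1.48966182e-04, -1.39409315e-03,  6.44360384e-04,  9.85265059e-05,
       -5.18747157e-04, -1.36464853e-03]), 'effort': array([-2.27573255e-04, -5.82712948e+01,  2.93055761e+01,  6.99759588e+00,
        6.57204859e-03, -1.75033047e-04]), 'eef_pos': array([ 0.27552386, -0.61571561,  0.23664679]), 'orientation': array([-2.29517936e-04, -2.08783981e-01,  9.77961461e-01,  7.60345792e-04]), 'ft_force': array([0.82486948, 0.11902831, 0.31626899]), 'moment': array([-0.02995764, -0.03689577,  0.06245678]), 'grip_force': 0.0, 'opening': 0.0873769643716887}
top 405.40054632341264 405.40054632341264 283.0626033142313 209.49206422222431 [[-0.028, -1.0, 0.006], [-0.984, 0.026, -0.176], [0.175, -0.011, -0.984]] [0.02133015 0.52432664 1.05253912]
side 464.9347565815152 464.9347565815152 279.35493554578306 217.46693412274757 [[-0.829, -0.559, 0.014], [-0.393, 0.565, -0.726], [0.398, -0.607, -0.688]] [0.42158308 0.25011798 1.13518472]
```

View pics/top0.png

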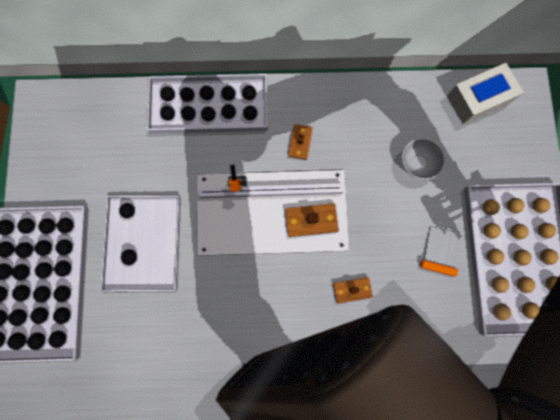

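View pics/side0.png

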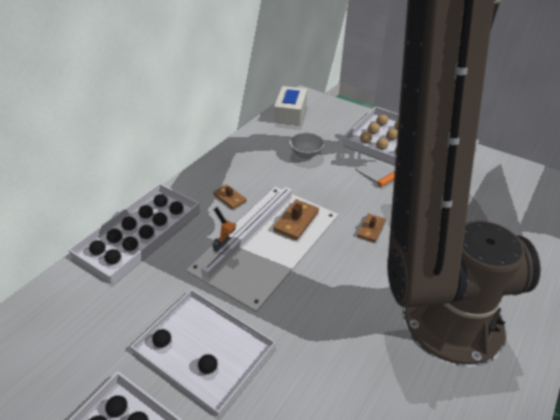

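The largest bar, with its grip block, lies on the bed at top (312,219). The smaller look-alikes off the board are at (300,142) and (352,290). The orange/black stop is at top (235,183) and side (225,228), and it stands up. I'll check this in a close crop.

```bash
python3 - <<'E'
import cv2
a=cv2.imread("pics/top0.png")[155:265,190:355]; b=cv2.imread("pics/side0.png")[180:310,180:345]
a=cv2.resize(a,(660,440),interpolation=cv2.INTER_CUBIC)
cv2.imwrite("pics/c_top0.png",a)
b=cv2.resize(b,(660,520),interpolation=cv2.INTER_CUBIC);cv2.imwrite("pics/c_side0.png",b)
E
```

```text
(no output)
```

View pics/c_top0.png

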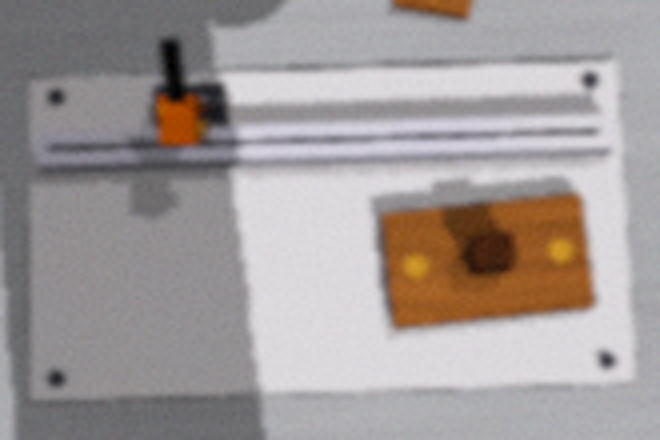

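View pics/c_side0.png

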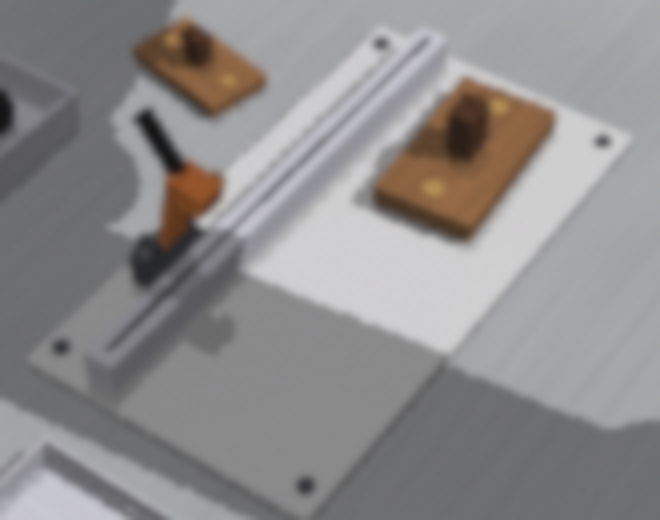

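The crops confirm the bar on the bed (grip block at top crop (490,253)), and the leaf stands up with its tab tip at top crop (170,42) and side crop (145,115). Next I fit the poses from both views.

```bash
cat > fit.py <<'E'
import numpy as np
from scipy.optimize import least_squares
def load(n):
    f=np.load(f"pics/{n}.npz");return {k:f[k] for k in f.files if k!="frame"}
def proj(f,X):
    c=np.asarray(X)@f["R"].T+f["t"];return np.c_[f["fx"]*c[:,0]/c[:,2]+f["cx"],f["fy"]*c[:,1]/c[:,2]+f["cy"]]
def place(p,L):
    x,y,a=p;L=np.asarray(L,float);c,s=np.cos(a),np.sin(a)
    return np.c_[x+c*L[:,0]-s*L[:,1],y+s*L[:,0]+c*L[:,1],L[:,2]]
def crop(p,u0,v0):return (np.array(p,float)+.5)/4-.5+[u0,v0]
T,S=load("top0"),load("side0")
def solve(L,t,s,x0):
    r=lambda p:np.r_[(proj(T,place(p,L))-t).ravel(),(proj(S,place(p,L))-s).ravel()]
    o=least_squares(r,x0,x_scale=.01,loss="soft_l1");return o.x,np.abs(r(o.x)).round(1)
ct=lambda p:crop(p,190,155)
cs=lambda p:crop(p,180,180)
if __name__=="__main__":
    L=[(.1,.21,.008),(.1,-.21,.008),(-.13,-.21,.008),(-.13,.21,.008)]
    J,r=solve(L,ct([(28,78),(617,60),(634,380),(30,400)]),cs([(380,28),(632,138),(300,520),(28,358)])[[3,0,1,2]],[.6,0,0]);print("jig",J,r)
    z=.028;L=[(.04,.07,z),(.04,-.07,z),(-.04,-.07,z),(-.04,.07,z)]
    M,r=solve(L,ct([(380,212),(580,195),(594,304),(394,326)]),cs([(375,185),(465,80),(555,112),(465,228)]),[.55,-.1,0]);print("mould",M,r)
    def tab(p):
        y,th=p;o=[]
        for a,b in((.1006,.0296),(.0653,-.0057)):
            o.append((.07-a*np.cos(th)+b*np.sin(th),y,.045+a*np.sin(th)+b*np.cos(th)))
        return place(J,o)
    t,s=ct([(170,42)]),cs([(145,112)])
    f=lambda p:np.r_[(proj(T,tab(p)[:1])-t).ravel(),(proj(S,tab(p)[:1])-s).ravel()]
    o=least_squares(f,[.1,1.6]);print("stop y,theta",o.x,f(o.x).round(1))
    y=o.x[0]
    c,sn=np.cos(J[2]),np.sin(J[2]);d=M[:2]-J[:2];print("mould in jig",c*d[0]+sn*d[1],-sn*d[0]+c*d[1],M[2]-J[2])
    for th in np.r_[o.x[1],1.85,1.5,1.2,.9,.6,.3,0]:
        a,b=.090,.019;print(round(th,2),place(J,[(.07-a*np.cos(th)+b*np.sin(th),y,.045+a*np.sin(th)+b*np.cos(th))]).round(4))
E
python3 fit.py
```

```text
jig [0.54120283 0.04053348 0.00285744] [0.3 0.1 0.4 0.3 0.1 0.9 1.4 0.5 1.4 0.9 0.2 1.4 0.  1.1 0.9 0.8]
mould [ 0.49733833 -0.06906149  0.06722162] [0.4 0.2 0.  0.2 0.1 1.2 1.1 0.5 1.6 0.5 0.5 1.8 0.5 0.8 0.6 0.9]
stop y,theta [0.09172372 1.37768921] [-0.   0.6 -0.5 -0.7]
mould in jig -0.04417748013748005 -0.10946918364316159 0.0643641817375031
1.38 [[0.6123 0.1325 0.137 ]]
1.85 [[0.654  0.1326 0.1263]]
1.5 [[0.6235 0.1325 0.1361]]
1.2 [[0.596  0.1324 0.1358]]
0.9 [[0.5699 0.1323 0.1273]]
0.6 [[0.5474 0.1323 0.1115]]
0.3 [[0.5306 0.1322 0.0897]]
0.0 [[0.5209 0.1322 0.064 ]]
```

```bash
python3 -m jog '[[[0,0,-1],[0.38,0.83,0],30],[[0,0,-2],[0.76,1.66,0],30],[[0,0,-3],[1.14,2.5,0],30],[[0,0,-3],[1.52,3.3,0],30],[[0,0,-3],[1.9,4.15,0],30]]' 12
python3 -m jog '[[[0,0,0],[0.38,0.83,0],30],[[0,0,0],[0.76,1.66,0],30],[[0,0,0],[1.14,2.5,0],30],[[0,0,0],[1.52,3.3,0],30],[[0,0,0],[1.9,4.15,0],30]]'
python3 -m jog '[[[0,0,0],[0.38,0.83,0],30],[[0,0,0],[0.76,1.66,0],30],[[0,0,0],[1.14,2.5,-0.2],30],[[0,0,0],[1.52,3.3,-0.4],30],[[0,0,0],[1.87,4.15,-0.5],30]]'
```

```text
time: 0.72
eef_pos: [0.39, -0.3655, 0.2373]
orientation: [-0.0, -0.001, 1.0, 0.0]
ft_force: [1.7, 0.1, -0.1]
opening: 0.0429
grip_force: 0.0
time: 1.35
eef_pos: [0.504, -0.1164, 0.2375]
orientation: [-0.0, -0.001, 1.0, 0.0]
ft_force: [1.2, -0.8, 0.1]
opening: 0.0297
grip_force: 0.0
time: 1.98
eef_pos: [0.616, 0.1324, 0.2065]
orientation: [-0.001, -0.001, 1.0, -0.0]
ft_force: [1.4, -1.0, -0.1]
opening: 0.0299
grip_force: 0.0
```

```bash
python3 - <<'E'
from bench import arm
import cv2,numpy as np
a=[arm.grab_frame(n)["frame"][:,:,::-1] for n in("side","top")]
a=[cv2.resize(i,None,fx=4,fy=4,interpolation=cv2.INTER_CUBIC) for i in (a[0][165:265,170:270],a[1][120:220,190:290])]
cv2.imwrite("pics/s1.png",np.hstack(a))
E
```

```text
(no output)
```

View pics/s1.png

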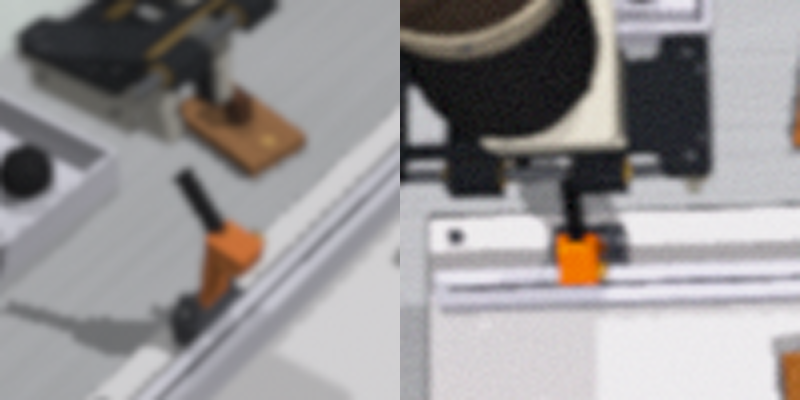

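The fingers stand above the tab, at about top crop x 537 against the tab's 572. I check whether parallax explains the gap.

```bash
python3 - <<'E'
from fit import *
P=[(.616,.1324,.2065),(.616,.1324,.196),(.616,.1324,.141),(.614,.1325,.13)]
print(((proj(T,P)-[190,120])*4+[400,0]).round(0)); print(((proj(S,P)-[170,165])*4).round(0))
E
```

```text
[[557. 163.]
 [559. 169.]
 [570. 194.]
 [572. 202.]]
[[180. 102.]
 [181. 115.]
 [188. 180.]
 [192. 194.]]
```

```bash
python3 -m jog '[[[0,0,0],[0,0,-0.3],44],[[0,0,0],[0,0,-0.6],44],[[0,0,0],[0,0,-0.9],44],[[0,0,0],[0,0,-1.22],44],[[0,0,0],[0,0,-1.22],44]]'
python3 -m jog '[[[0,0,0],[0,0,0],8],[[0,0,0],[0,0,0],8],[[0,0,0],[0,0,0],8],[[0,0,0],[0,0,0],8],[[0,0,0],[0,0,0],8]]' 10
```

```text
time: 2.7
eef_pos: [0.6146, 0.1296, 0.1322]
orientation: [-0.002, -0.0, 1.0, -0.001]
ft_force: [-0.2, 0.5, 0.3]
opening: 0.0442
grip_force: 0.0
time: 3.32
eef_pos: [0.6168, 0.1346, 0.1351]
orientation: [0.002, -0.001, 1.0, 0.003]
ft_force: [-2.1, 14.5, -0.3]
opening: 0.0116
grip_force: 10.0
```

```bash
python3 -m jog '[[[0,0,0],[0,0.08,0],8],[[0,0,0],[0,0.08,0],8]]'
```

```text
time: 3.58
eef_pos: [0.6162, 0.1351, 0.135]
orientation: [0.0, -0.001, 1.0, -0.001]
ft_force: [0.6, -3.7, 3.6]
opening: 0.012
grip_force: 10.0
```

```bash
python3 -m jog '[[[0,0,0],[-0.28,-0.02,-0.01],8],[[0,0,0],[-0.55,-0.02,-0.07],8],[[0,0,0],[-0.81,-0.02,-0.17],8],[[0,0,0],[-1.05,-0.02,-0.315],8],[[0,0,0],[-1.257,-0.02,-0.497],8]]'
python3 -m jog '[[[0,0,0],[-0.175,0,-0.215],8],[[0,0,0],[-0.31,0,-0.455],8],[[0,0,0],[-0.386,0,-0.653],8],[[0,0,0],[-0.415,0,-0.755],8],[[0,0,0],[-0.415,0,-0.8],8]]'
```

```text
time: 4.2
eef_pos: [0.5411, 0.1346, 0.1052]
orientation: [0.001, -0.001, 1.0, 0.0]
ft_force: [5.1, -1.9, -0.4]
opening: 0.0118
grip_force: 10.0
time: 4.82
eef_pos: [0.5159, 0.1345, 0.0573]
orientation: [0.0, -0.001, 1.0, -0.0]
ft_force: [-3.1, -1.9, 16.6]
opening: 0.0118
grip_force: 10.0
```

```bash
python3 -m jog '[[[0,0,0],[0,0,0.07],44],[[0,0,0],[0,0,0.07],44],[[0,0,0],[0,0,0.8],44],[[0,0,0],[0,0,1.6],44],[[0,0,0],[0,0,2.4],50]]'
python3 -m jog '[[[0,0,1.16],[-0.06,-0.7,0],60],[[0,0,2.32],[-0.12,-1.4,0],60],[[0,0,3.48],[-0.18,-2.1,0],60],[[0,0,4.64],[-0.24,-2.8,0],60],[[0,0,5.8],[-0.3,-3.4,0],60]]'
python3 -m jog '[[[0,0,1.2],[0,0,0],60],[[0,0,2.4],[0,0,0],60],[[0,0,3.6],[0,0,0],60],[[0,0,4.8],[0,0,0],60],[[0,0,5.93],[0,0,0],60]]'
python3 - <<'E'
from bench import arm
import cv2,numpy as np
s=arm.get_state();print(s["eef_pos"],s["orientation"],s["qpos"])
a=[arm.grab_frame(n)["frame"][:,:,::-1] for n in("side","top")]
cv2.imwrite("pics/s2full.png",np.hstack(a))
a=[cv2.resize(i,None,fx=3,fy=3,interpolation=cv2.INTER_CUBIC) for i in (a[0][165:315,180:310],a[1][150:300,210:340])]
cv2.imwrite("pics/s2.png",np.hstack(a))
E
```

```text
time: 5.45
eef_pos: [0.5151, 0.1344, 0.2017]
orientation: [-0.0, -0.001, 1.0, -0.0]
ft_force: [0.8, 0.2, -1.1]
opening: 0.0482
grip_force: 0.0
time: 6.08
eef_pos: [0.497, -0.0708, 0.2003]
orientation: [-0.0, -0.397, 0.918, 0.0]
ft_force: [0.2, 0.3, -0.2]
opening: 0.06
grip_force: 0.0
time: 6.7
eef_pos: [0.4973, -0.0694, 0.2002]
orientation: [0.0, 0.733, -0.68, -0.0]
ft_force: [0.6, -0.5, -0.3]
opening: 0.0598
grip_force: 0.0
[ 0.4972633  -0.06941768  0.20017847] [ 1.72113533e-04  7.32794940e-01 -6.80449418e-01 -3.68263197e-04] [ 2.52919923e-01  1.02908479e-01 -4.16000620e-01 -5.00367061e-04
 -1.05257432e+00 -1.78627257e-01]
```

View pics/s2.png

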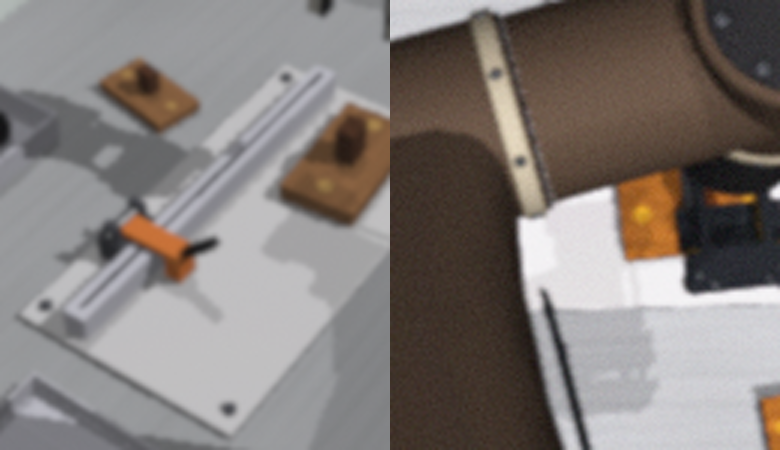

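The leaf lies flat (side crop (155,240)) and the bar is undisturbed. Descend and pinch the block.

```bash
python3 -m jog '[[[0,0,0],[0,0,-0.6],60],[[0,0,0],[0,0,-1.2],60],[[0,0,0],[0,0,-1.8],60],[[0,0,0],[0,0,-2.3],60],[[0,0,0],[0,0,-2.5],60]]'
python3 -m jog '[[[0,0,0],[0,0,0],40],[[0,0,0],[0,0,0],30],[[0,0,0],[0,0,0],15],[[0,0,0],[0,0,0],15],[[0,0,0],[0,0,0],15]]' 8
python3 -m jog '[[[0,0,0],[0,0,0],15],[[0,0,0],[0,0,0],15]]'
```

```text
time: 7.42
eef_pos: [0.4965, -0.0697, 0.0489]
orientation: [0.001, 0.73, -0.684, -0.001]
ft_force: [0.4, 0.6, -0.7]
opening: 0.0599
grip_force: 0.0
time: 8.05
eef_pos: [0.498, -0.0694, 0.0511]
orientation: [-0.0, 0.731, -0.682, 0.0]
ft_force: [-0.9, 0.2, 3.8]
opening: 0.0214
grip_force: 8.0
time: 8.3
eef_pos: [0.4979, -0.0694, 0.0511]
orientation: [-0.0, 0.731, -0.682, 0.0]
ft_force: [-0.9, 1.3, 6.5]
opening: 0.0218
grip_force: 8.0
```

```bash
python3 -m jog '[[[0,0,-0.16],[0.1,0,0.02],15],[[0,0,-0.32],[0.2,0,0.02],15],[[0,0,-0.48],[0.3,0,0.02],15],[[0,0,-0.48],[0.4,0,0.02],15],[[0,0,-0.48],[0.46,0,0.02],15]]' 10
python3 -m jog '[[[0,0,0],[0,0.2,0],15],[[0,0,0],[0,0.4,0],15],[[0,0,0],[0,0.6,0],15],[[0,0,0],[0,0.8,0],15],[[0,0,0],[0,0.95,0],15]]'
python3 - <<'E'
from bench import arm
import cv2,numpy as np
f=arm.grab_frame("side");np.savez("pics/side3.npz",**f)
a=f["frame"][180:300,190:320,::-1]
cv2.imwrite("pics/s3.png",cv2.resize(a,None,fx=5,fy=5,interpolation=cv2.INTER_CUBIC))
E
```

```text
time: 8.93
eef_pos: [0.5256, -0.0695, 0.0515]
orientation: [0.0, 0.708, -0.706, -0.0]
ft_force: [0.1, 0.0, -3.4]
opening: 0.0218
grip_force: 10.0
time: 9.55
eef_pos: [0.5252, -0.0115, 0.0518]
orientation: [-0.0, 0.708, -0.706, 0.0]
ft_force: [-0.8, 0.2, -4.0]
opening: 0.022
grip_force: 10.0
```

View pics/s3.png

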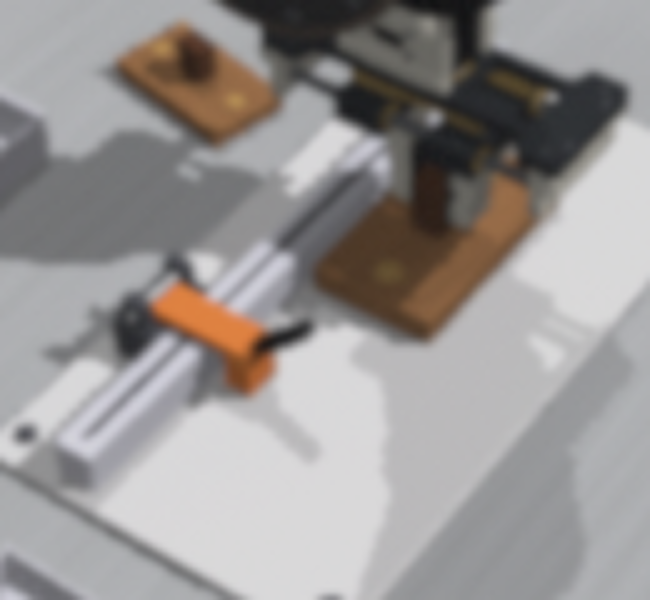

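The leaf is down and the bar's +y end shows at crop (317,268)–(426,325), clear of the nose at (250,375). I compute the gap.

```bash
python3 - <<'E'
from fit import *
F=load("side3")
for z in(.028,.029):
  o=[]
  for p,x in(((317,268),.5655),((426,325),.4855)):
    uv=(np.array(p)+.5)/5-.5+[190,180]
    d=F["R"].T@[(uv[0]-F["cx"])/F["fx"],(uv[1]-F["cy"])/F["fy"],1];C=-F["R"].T@F["t"]
    k=(z-C[2])/d[2];o.append((C+k*d).round(4))
  print(z,o)
E
```

```text
0.028 [array([0.5581, 0.0591, 0.028 ]), array([0.4832, 0.0604, 0.028 ])]
0.029 [array([0.5575, 0.0599, 0.029 ]), array([0.4827, 0.0612, 0.029 ])]
```

```bash
python3 -m jog '[[[0,0,0],[0,0.15,-0.01],15],[[0,0,0],[0,0.3,-0.01],15],[[0,0,0],[0,0.45,-0.01],15],[[0,0,0],[0,0.58,-0.01],15],[[0,0,0],[0,0.58,-0.01],15]]'
python3 -m jog '[[[0,0,0],[0.03,0,0],15],[[0,0,0],[0.06,0,0],15],[[0,0,0],[0.09,0,0],15],[[0,0,0],[0.12,0,0],15],[[0,0,0],[0.12,0,0],15]]'
```

```text
time: 10.22
eef_pos: [0.5254, 0.0231, 0.0512]
orientation: [-0.0, 0.708, -0.706, -0.0]
ft_force: [-0.2, 1.9, -0.5]
opening: 0.0219
grip_force: 10.0
time: 10.85
eef_pos: [0.5313, 0.0215, 0.0512]
orientation: [0.001, 0.708, -0.707, -0.0]
ft_force: [-6.5, 0.2, 6.9]
opening: 0.0217
grip_force: 10.0
```

```bash
python3 -m jog '[[[0,0,0],[0.02,0,0.01],15],[[0,0,0],[0.02,0,0.01],15],[[0,0,0],[0.02,0,0.01],15]]'
python3 -m jog '[[[0,0,0],[0,0,0],15],[[0,0,0],[0,0,0],15]]'
```

```text
time: 11.22
eef_pos: [0.5314, 0.0214, 0.0513]
orientation: [0.002, 0.707, -0.707, -0.001]
ft_force: [-8.4, 1.3, 4.5]
opening: 0.0217
grip_force: 10.0
time: 11.48
eef_pos: [0.5314, 0.0214, 0.0513]
orientation: [0.002, 0.708, -0.707, -0.001]
ft_force: [-9.3, 1.8, 4.3]
opening: 0.0221
grip_force: 10.0
```

```bash
python3 -m jog '[[[0,0,0],[-0.02,0.04,0],15],[[0,0,0],[-0.02,0.08,0],15],[[0,0,0],[-0.02,0.12,0],15],[[0,0,0],[-0.02,0.16,0],15],[[0,0,0],[-0.02,0.16,0],15]]' 7
```

```text
time: 12.1
eef_pos: [0.5312, 0.031, 0.0513]
orientation: [0.001, 0.708, -0.707, -0.0]
ft_force: [-2.9, -3.6, -0.9]
opening: 0.0219
grip_force: 7.0
```

```bash
python3 -m jog '[[[0,0,0],[0,0.015,0],15],[[0,0,0],[0,0.03,0],15],[[0,0,0],[0,0.045,0],15],[[0,0,0],[0,0.045,0],15]]'
```

```text
time: 12.6
eef_pos: [0.5312, 0.0335, 0.0513]
orientation: [0.001, 0.708, -0.707, -0.0]
ft_force: [-4.3, -4.3, -0.5]
opening: 0.022
grip_force: 7.0
```

```bash
python3 -m jog '[[[0,0,0],[0,0.015,0],15],[[0,0,0],[0,0.03,0],15],[[0,0,0],[0,0.045,0],15],[[0,0,0],[0,0.045,0],15]]'
```

```text
time: 13.1
eef_pos: [0.5312, 0.0362, 0.0513]
orientation: [0.001, 0.708, -0.707, -0.0]
ft_force: [-3.2, -4.8, -0.4]
opening: 0.0218
grip_force: 7.0
```

```bash
python3 -m jog '[[[0,0,0],[0,0.015,0],15],[[0,0,0],[0,0.03,0],15],[[0,0,0],[0,0.03,0],15]]'
```

```text
time: 13.48
eef_pos: [0.5312, 0.038, 0.0513]
orientation: [0.001, 0.708, -0.707, -0.0]
ft_force: [-4.4, -5.5, 0.0]
opening: 0.0221
grip_force: 7.0
```

```bash
python3 -m jog '[[[0,0,0],[0,0.015,0],15],[[0,0,0],[0,0.03,0],15],[[0,0,0],[0,0.03,0],15]]'
```

```text
time: 13.85
eef_pos: [0.5312, 0.0398, 0.0513]
orientation: [0.001, 0.708, -0.707, -0.0]
ft_force: [-3.7, -5.1, -0.0]
opening: 0.0219
grip_force: 7.0
```

```bash
python3 -m jog '[[[0,0,0],[0,0.015,0],15],[[0,0,0],[0,0.03,0],15],[[0,0,0],[0,0.03,0],15]]'
```

```text
time: 14.22
eef_pos: [0.5311, 0.0416, 0.0513]
orientation: [0.002, 0.708, -0.707, -0.0]
ft_force: [-3.9, -4.6, 0.2]
opening: 0.0221
grip_force: 7.0
```

```bash
python3 -m jog '[[[0,0,0],[0,0.015,0],15],[[0,0,0],[0,0.03,0],15],[[0,0,0],[0,0.03,0],15]]'
```

```text
time: 14.6
eef_pos: [0.5311, 0.0433, 0.0513]
orientation: [0.002, 0.708, -0.707, -0.0]
ft_force: [-4.2, -4.9, 0.4]
opening: 0.022
grip_force: 7.0
```

```bash
python3 -m jog '[[[0,0,0],[0,0.015,0],15],[[0,0,0],[0,0.03,0],15],[[0,0,0],[0,0.03,0],15]]'
```

```text
time: 14.98
eef_pos: [0.5311, 0.0451, 0.0513]
orientation: [0.002, 0.708, -0.707, -0.0]
ft_force: [-3.6, -4.8, 0.8]
opening: 0.0218
grip_force: 7.0
```

```bash
python3 -m jog '[[[0,0,0],[0,0.015,0],15],[[0,0,0],[0,0.03,0],15],[[0,0,0],[0,0.03,0],15]]'; python3 - <<'E'
from bench import arm
import cv2,numpy as np
f=arm.grab_frame("side");np.savez("pics/side4.npz",**f)
a=f["frame"][200:300,190:310,::-1]
cv2.imwrite("pics/s4.png",cv2.resize(a,None,fx=6,fy=6,interpolation=cv2.INTER_CUBIC))
E
```

```text
time: 15.35
eef_pos: [0.5308, 0.046, 0.0513]
orientation: [0.002, 0.708, -0.707, -0.0]
ft_force: [-2.9, -10.2, 2.1]
opening: 0.022
grip_force: 7.0
```

View pics/s4.png

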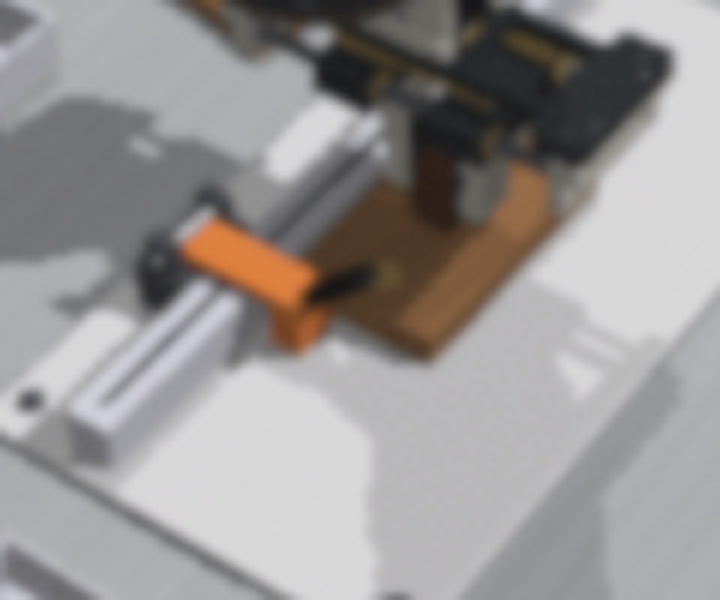

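The bar has met the screw: the nose sits by the bar's end at crop (320,330), and the resistance along y jumped from 4.8 to 10.2 N, so about 5 N of contact. Hold it, relax, then release.

```bash
python3 -m jog '[[[0,0,0],[0,0,0],15],[[0,0,0],[0,0,0],15],[[0,0,0],[0,0,0],15],[[0,0,0],[0,0,0],15]]'
python3 -m jog '[[[0,0,0],[0,-0.03,0],15],[[0,0,0],[0,-0.03,0],15]]'
```

```text
time: 15.9
eef_pos: [0.5308, 0.046, 0.0513]
orientation: [0.002, 0.708, -0.707, -0.0]
ft_force: [-3.4, -9.5, 2.1]
opening: 0.0223
grip_force: 7.0
time: 16.15
eef_pos: [0.5313, 0.0456, 0.0513]
orientation: [0.001, 0.708, -0.707, -0.001]
ft_force: [-4.6, -2.4, -0.4]
opening: 0.022
grip_force: 7.0
```

```bash
python3 -m jog '[[[0,0,0],[0,0,0],26],[[0,0,0],[0,0,0],34],[[0,0,0],[0,0,0],40],[[0,0,0],[0,0,0],40]]'
python3 -m jog '[[[0,0,0],[0,0,0.4],40],[[0,0,0],[0,0,1],40],[[0,0,0],[0,0,1.7],40],[[0,0,0],[0,0,2.5],40]]'
python3 -m jog '[[[0,0,-1.13],[-0.05,0.3,0],40],[[0,0,-2.26],[-0.1,0.6,0],40],[[0,0,-3.39],[-0.15,0.9,0],40],[[0,0,-4.5],[-0.2,1.2,0],40],[[0,0,-5.63],[-0.26,1.49,0],40]]'
python3 -m jog '[[[0,0,-1.13],[0,0,0],36],[[0,0,-2.26],[0,0,0],36],[[0,0,-3.39],[0,0,0],36],[[0,0,-4.5],[0,0,0],36],[[0,0,-5.63],[0,0,0],36]]'
python3 -m jog '[[[0,0,0],[0,0,0],32]]'
```

```text
time: 16.65
eef_pos: [0.5329, 0.0466, 0.052]
orientation: [-0.0, 0.708, -0.706, 0.0]
ft_force: [0.1, -1.0, 0.5]
opening: 0.0397
grip_force: 0.0
time: 17.15
eef_pos: [0.5321, 0.0463, 0.2029]
orientation: [0.0, 0.708, -0.706, -0.0]
ft_force: [1.7, 1.2, 1.0]
opening: 0.04
grip_force: 0.0
time: 17.77
eef_pos: [0.5168, 0.1364, 0.2019]
orientation: [0.0, -0.381, 0.925, 0.0]
ft_force: [0.3, -0.3, -0.1]
opening: 0.0397
grip_force: 0.0
time: 18.4
eef_pos: [0.5169, 0.1358, 0.2018]
orientation: [0.0, 0.002, 1.0, 0.0]
ft_force: [-0.4, -0.8, -0.1]
opening: 0.036
grip_force: 0.0
time: 18.52
eef_pos: [0.5168, 0.1358, 0.2018]
orientation: [0.0, -0.001, 1.0, 0.0]
ft_force: [0.2, 0.6, 0.6]
opening: 0.0332
grip_force: 0.0
```

```bash
python3 -m jog '[[[0,0,0],[-0.02,-0.02,-0.7],32],[[0,0,0],[-0.02,-0.02,-1.4],32],[[0,0,0],[-0.02,-0.02,-2],32],[[0,0,0],[-0.02,-0.02,-2.36],32],[[0,0,0],[-0.02,-0.02,-2.36],32]]'
python3 -m jog '[[[0,0,0],[0,0,0],20],[[0,0,0],[0,0,0],8],[[0,0,0],[0,0,0],8],[[0,0,0],[0,0,0],8],[[0,0,0],[0,0,0],8]]' 10
```

```text
time: 19.15
eef_pos: [0.5147, 0.1339, 0.0587]
orientation: [-0.001, -0.002, 1.0, -0.001]
ft_force: [0.4, 0.3, 0.1]
opening: 0.0315
grip_force: 0.0
time: 19.77
eef_pos: [0.5162, 0.1345, 0.0612]
orientation: [0.001, -0.001, 1.0, 0.0]
ft_force: [-0.1, -2.1, 6.9]
opening: 0.0117
grip_force: 10.0
```

```bash
python3 -m jog '[[[0,0,0],[0.09,0,0.26],8],[[0,0,0],[0.225,0,0.505],8],[[0,0,0],[0.4,0,0.72],8],[[0,0,0],[0.61,0,0.905],8],[[0,0,0],[0.84,0,1.05],8]]'
python3 -m jog '[[[0,0,0],[0.26,0,0.105],8],[[0,0,0],[0.53,0,0.165],8],[[0,0,0],[0.805,0,0.18],8],[[0,0,0],[1.08,0,0.14],8],[[0,0,0],[1.345,0,0.06],8]]'
python3 -m jog '[[[0,0,0],[0,0,0],8],[[0,0,0],[0,0,0],8]]'
```

```text
time: 20.4
eef_pos: [0.5652, 0.1346, 0.1234]
orientation: [-0.001, -0.0, 1.0, 0.0]
ft_force: [-3.0, 2.5, -2.1]
opening: 0.0116
grip_force: 10.0
time: 21.02
eef_pos: [0.6483, 0.1351, 0.1277]
orientation: [0.001, -0.0, 1.0, 0.001]
ft_force: [-1.4, 3.1, 3.3]
opening: 0.0117
grip_force: 10.0
time: 21.28
eef_pos: [0.6482, 0.1351, 0.1276]
orientation: [0.002, -0.0, 1.0, 0.001]
ft_force: [3.9, 3.3, 4.5]
opening: 0.0123
grip_force: 10.0
```

```bash
python3 -m jog '[[[0,0,0],[0,0,0],30],[[0,0,0],[0,0,0],40],[[0,0,0],[0,0,0.6],40],[[0,0,0],[0,0,1.3],40],[[0,0,0],[0,0,2],40]]'
python3 -m jog '[[[0,0,0],[0,-0.9,0],40],[[0,0,0],[0,-1.8,0],40],[[0,0,0],[0,-2.7,0],40],[[0,0,0],[0,-3.6,0],40],[[0,0,0],[0,-4.5,0],40]]'
python3 -m jog '[[[0,0,0],[-0.3,-0.8,0],40],[[0,0,0],[-0.6,-1.6,0],40],[[0,0,0],[-0.9,-2.4,0],40],[[0,0,0],[-1.2,-3.2,0],40],[[0,0,0],[-1.5,-4,0],40]]'
python3 - <<'E'
from bench import arm
import cv2,numpy as np
o=[]
for n,(v,u) in dict(side=(190,190),top=(150,190)).items():
    f=arm.grab_frame(n);np.savez(f"pics/{n}5.npz",**f)
    o.append(cv2.resize(f["frame"][v:v+110,u:u+130,::-1],None,fx=3,fy=3,interpolation=cv2.INTER_CUBIC))
cv2.imwrite("pics/s5.png",np.hstack(o))
E
```

```text
time: 21.9
eef_pos: [0.6456, 0.134, 0.2472]
orientation: [-0.001, -0.0, 1.0, -0.0]
ft_force: [0.6, 0.6, -0.9]
opening: 0.04
grip_force: 0.0
time: 22.52
eef_pos: [0.6455, -0.1372, 0.2462]
orientation: [-0.001, -0.0, 1.0, 0.0]
ft_force: [1.5, 0.7, 1.0]
opening: 0.0399
grip_force: 0.0
time: 23.15
eef_pos: [0.555, -0.3766, 0.2461]
orientation: [-0.001, -0.0, 1.0, 0.0]
ft_force: [1.0, -0.8, 1.1]
opening: 0.0405
grip_force: 0.0
```

View pics/s5.png

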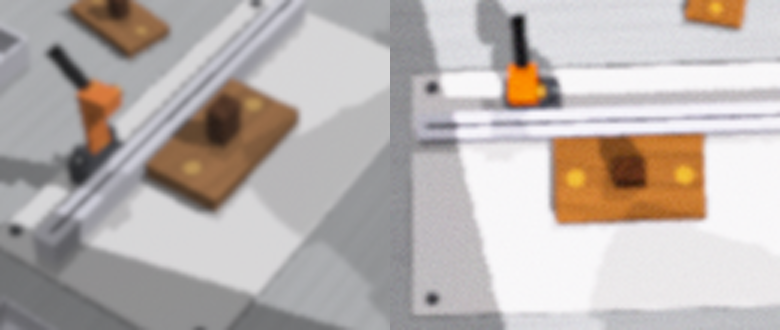

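The leaf is up (top crop (520,60)) and the bar lies free, flush and parallel to the fence (top crop (628,178)).

```bash
python3 -c "from bench import arm;print(arm.hand_in())"
```

```text
the job is handed in; nothing more can be done
None
```

I flipped the stop down, brought the bar flush to the fence and butted it against the screw at about 5 N, let it go, flipped the stop back up and handed the job in at about 23 s. The final pictures show the bar flush and the leaf up, but I didn't measure its last gap to the screw, and the hand-in returned no verdict.

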